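# Roll a sample cylinder into the V of a sensor stand

### The arm

A 6-joint arm with a two-finger parallel gripper is mounted at the origin on the work surface. World frame = base frame: x ahead of the robot, y to its left, z up, the work surface at z = 0. Lengths are in m, angles in rad, forces in N, time in s.
With the tool pointing down it reaches from about 0.375 to 0.9 m from the base axis. Payload 3.1 kg.
Tool frame: the origin (TCP) lies midway between the tips of the shut fingers; the grasp point (between the pads) lies 19 mm behind it (pinch_z is the distance from the TCP to the grasp point, in m); z points along the fingers, y is the line along which they close (so a half turn about z gives the same grasp; the last joint's range is limited). The gripper opens to 85 mm and grips with 20 to 120 N. Pads are 22 mm wide; open, the fingers measure 114 mm over their backs; the gripper's body (76 mm by 85 mm) begins 54 mm behind the grasp point. The pads swing forward as they close: fully open they stand 13 mm farther back than shut.
Start: joints at [0.995, 0.527, 1.433, -0, 1.181, -0.178], TCP at [0.242, 0.576, 0.231] pointing down, gripper open.
Joint ranges: [-3.08, 3.08], [-0.75, 2.2], [0.22, 2.44], [-1.43, 4.57], [0, 2.65], [-2.85, 2.85]. Speed limits (rad/s): [2.79, 2.79, 3.14, 3.14, 3.14, 3.14].

### API

Orientations are given as a unit quaternion [x, y, z, w].
In Python, from station import sense, snapshot, camera_params, sign_off, pinch_z gives the robot as it stands. The module is installed in compiled form; this text tells all that it offers.
- The arm moves only by the shell command python3 -m handwheel 'ROWS' [FORCE]. ROWS is JSON, a list that holds one entry, the list of rows, each a list of 7 numbers: the turn, a rotation vector about the tool's x, y, z in degrees, then the shift along the tool's x, y, z in m, then the opening, from 0 (shut) to 1 (fully open). A call has 1 to 20 rows; each row shifts and turns the commanded pose from where the row before left it, along the tool's axes as they then stand; what a row does not reach is not made up. A row lasts 1/8 s, in which the tool goes at most 62.5 mm and 10.7 degrees, less where a joint would pass 70% of its speed; a pose out of reach is approached as far as the arm can. A call with a gripper value outside its range is refused whole. The fingers move at their own pace and stop on an object; FORCE is the grip in N (left out, the last holds). Time passes only in rows, so rows that do not move let the fingers close. It gives the time, the measured TCP pose, the force, the opening and the grip force at its end, in the units of the state.
- sense(): the state, without advancing time (a new reading comes with each control period).
- snapshot(name): name is "scene" or "top" or "wrist"; returns the picture (384x512x3 uint8, red, green, blue); there is no depth.
- camera_params(name): a dict with "fx", "fy", "cx", "cy" (pixels), "world_to_cam" (4x4, takes a point from world to camera coordinates); the wrist camera has in their place "mount" (4x4, takes a point from camera to tool coordinates, whose origin is the TCP and whose axes are the flange's). Camera axes: x right, y down, z forward; pixel columns grow to the right and rows downward; lengths in m; the calibration is good to about 2 mm. A picture is of the moment at which its call begins: read the wrist's pose just before it. camera_params takes no time and is no camera call.
- sign_off(): hands the job in; it is judged then, once.
The state is a dict: "t": time; "q": joint angles; "qd": joint speeds; "tau": joint torques, N m; "tcp_pos": TCP position; "tool_rot": TCP orientation; "force": force on the tool from outside, world axes, zero at the start; "ft_torque": the same for the moment, N m; "finger_gap": opening from 0.0 (shut) to 1.0 (fully open); "gripper_force": force on a finger pad.
Only numpy, scipy, OpenCV 4.12 (cv2) and the standard library are available. Lean on these libraries where they do the work, as an engineer would, in place of code of your own. Each camera call takes 0.05 s, during which the arm holds its last target. There are 200 camera calls.

### The job

Without gripping or lifting it, roll the steel sample cylinder along the bench by its side, up the ramp and into the V trough of the aluminium stand. Then push it lengthwise along the trough until its end rests against the grey sensor block, and leave it lying there. Leave the bottle, the pot and the jar where they stand.

Things in the scene. Friction and masses are not known exactly. Their poses are not given: they have to be found in the camera images.
- cylinder: Loose sample cylinder: polished steel bar with flat ends, 50 mm in diameter, 150 mm long, 0.3 to 0.65 kg. Origin at its centre, x axis along its length; y and z turn as it rolls. It starts lying on the bench beside the stand, on the stand's +y or -y side, its centre 130 to 185 mm from the V's middle line, within 0.25 rad of parallel to it. Slippery (friction about 0.25); rolls on if pushed fast.
- stand: Sample stand, fixed, folded aluminium sheet. Origin on the bench under the V's middle line; x runs along the V towards the sensor block, z up. Both sides alike: a ramp rises from the bench at y = +-70 mm to a crest 12.5 mm high at y = +-20 mm, then 30 degree flanks fall to the bottom of the V, y = 0, 1 mm high. Sheet from x = -110 to +90 mm. In the V the cylinder's axis is at y = 0, z = 30 mm.
- stop (a point): Point on the face of the stand's grey sensor block (45 mm in x, 80 mm in y, 75 mm high, at the +x end of the V) where the cylinder's end is to rest: x = +90 mm, y = 0, z = 30 mm in the stand's frame, same axes as the stand. With the cylinder against it, the cylinder's centre is at x = +15 mm in the stand's frame.
- bottle: Bystander: amber bottle, 60 mm in diameter, 125 mm high, standing on the other side of the stand from the cylinder. Origin under its centre.
- pot: Bystander: white open porcelain pot, 68 mm in diameter, 75 mm high. Origin under its centre.
- jar: Bystander: white jar with a lid, 64 mm in diameter, 85 mm high. Origin under its centre.
Mind the look-alikes: they are no part of the job. What is shaped like the cylinder but purple is not meant.

How it is judged:
On the way, in this order (a step that is already met when the one before it is completed fails the run):
1. the cylinder has been rolled: turned about its length by 70 degrees or more (angle between cylinder's own z axis and vertical above 1.22 rad).
2. the cylinder lies down in the V of the stand, along it (y of cylinder in the frame of stand between -0.004 and 0.004 m and z of cylinder in the frame of stand below 0.033 m and angle between the x axis of cylinder and the x axis of stand, either way round below 0.06 rad), for 0.2 s.
At the end, for the whole second after the job is handed in: The cylinder lies at rest in the V (axis within 4 mm of the V's middle line and 0.06 rad of its direction, centre no higher than 33 mm), with its end within 4 mm of the sensor block's face (all of step 2 and x of cylinder in the frame of stand above 0.011 m and linear speed of cylinder below 0.01 m/s); the robot touches nothing.
It fails at once if the cylinder is lifted off the bench or the stand (centre above 47 mm, or above 33 mm where it is beside the stand, more than 90 mm from the V's middle line) (height (world z) of cylinder above 0.047 m or (height (world z) of cylinder above 0.033 m and (y of cylinder in the frame of stand above 0.09 m or y of cylinder in the frame of stand below -0.09 m))).
It fails at once if the bottle, the pot or the jar is moved by more than 20 mm (distance of any of bottle, pot, jar from where it was at the start of the episode above 0.02 m).
It also fails if it takes over 51 s, if anything falls off the work surface, if the arm or the gripper's body presses on something with over 40 N, if the wrist force passes 120 N, or if a joint passes its speed limit or range.

## Working session

There is one attempt and no reset: what is moved stays moved. The work goes in short steps, Python scripts to look and compute and a shell command to move; the robot and the scene stay as the last step left them, time stands still between calls to the robot, and variables do not carry over. Pictures are saved under pics/ and viewed, at most 12 in all, crops included, and the job is handed in when it is done.

```bash
mkdir -p pics
cat > h.py <<'E'
import numpy as np, cv2
from station import *
def save(n,f):
    im=snapshot(n); cv2.imwrite('pics/'+f,im[:,:,::-1]); return im
def pix2world(n,u,v,z):
    p=camera_params(n); M=np.array(p['world_to_cam']) if 'world_to_cam' in p else None
    d=np.array([(u-p['cx'])/p['fx'],(v-p['cy'])/p['fy'],1])
    R=M[:3,:3];c=-R.T@M[:3,3];w=R.T@d
    return c+w*(z-c[2])/w[2]
E
python3 - <<'E'
from h import *
for n in('top','scene'): 
    save(n,n+'0.png');p=camera_params(n);M=np.array(p['world_to_cam']);print(n,p['fx'],p['cx'],p['cy'],-M[:3,:3].T@M[:3,3],M[:3,:3].round(2).tolist())
s=sense();print(s['t'],s['tcp_pos'],s['tool_rot'],s['finger_gap'],pinch_z)
E
```

```text
top 461.4909821457116 259.1756314222343 190.91281595989742 [0.34939066 0.02690308 1.27407133] [[-0.0, -1.0, 0.01], [-0.98, 0.0, -0.18], [0.18, -0.01, -0.98]]
scene 379.0906023841549 250.30682739607397 194.6347796537637 [1.24012925 0.20527442 1.19731173] [[-0.26, 0.97, 0.01], [0.83, 0.23, -0.52], [-0.5, -0.13, -0.86]]
0.1 [0.24173252 0.57567476 0.23042492] [ 1.97585606e-01  9.80285147e-01 -9.09887403e-04 -3.61164013e-04] 1.000976683209437 0.0187
```

View pics/top0.png

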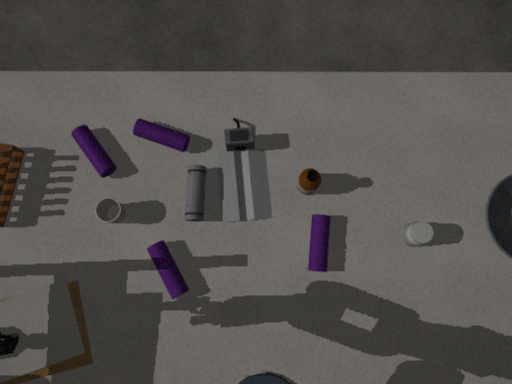

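View pics/scene0.png

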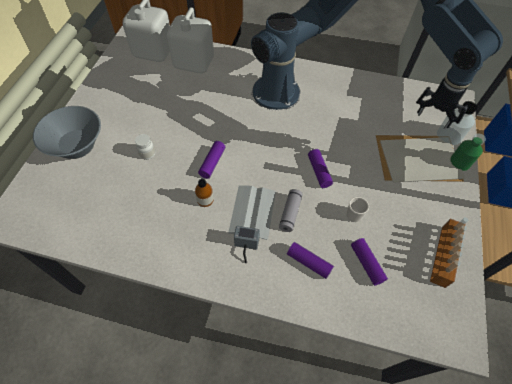

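The top view has the cylinder at about (196,193), left (+y) of the stand at (245,185). The sensor block is at (239,138) in +x, the bottle at (310,181), the pot at (108,211), and there are four purple decoys. I'll enlarge this area.

Run:
```python
from h import *
im=cv2.imread('pics/top0.png')[115:235,175:335]
cv2.imwrite('pics/crop.png',cv2.convertScaleAbs(cv2.resize(im,None,fx=5,fy=5,interpolation=cv2.INTER_CUBIC),alpha=1.5))
```

```text
(no output)
```

View pics/crop.png

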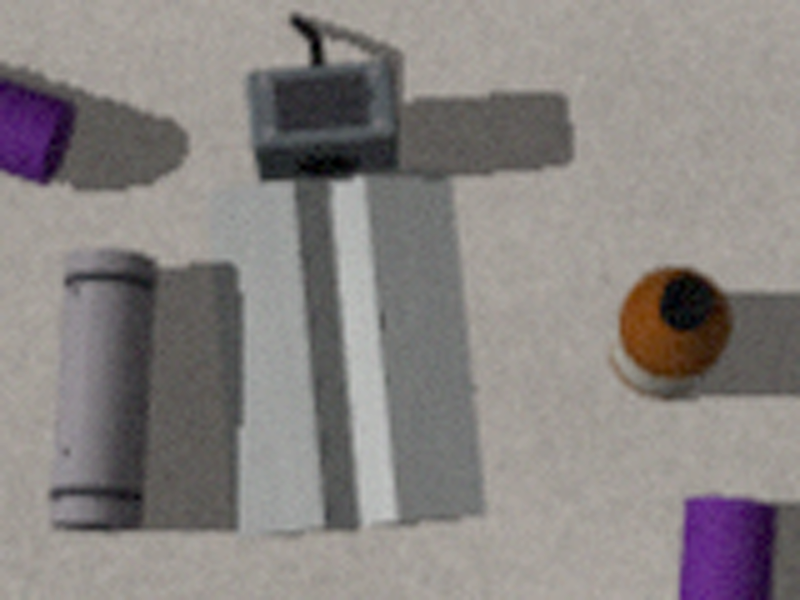

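Run:
```python
from h import *
f=lambda x,y,z:pix2world('top',(x+.5)/5-.5+175,(y+.5)/5-.5+115,z)
P=dict(vt=(332,178,.001),vb=(359,525,.001),lct=(295,180,.0125),lcb=(324,528,.0125),rct=(366,178,.0125),rcb=(398,520,.0125),rot=(453,178,0),rob=(484,515,0),lob=(240,530,0))
W={k:f(*v) for k,v in P.items()}
for k in W: print(k,W[k].round(4))
d=(W['vt']-W['vb'])[:2]; print('len',np.hypot(*d)); 
for a,b in(('vt','vb'),('lct','lcb'),('rct','rcb'),('rot','rob')): e=W[a]-W[b];print(a,np.arctan2(e[1],e[0]))
# cylinder silhouette corners at z ~25mm
C=[f(68,252,.025),f(155,256,.025),f(142,527,.025),f(50,525,.025)]
t=(C[0]+C[1])/2;b=(C[2]+C[3])/2;print('cyl',t.round(4),b.round(4),((t+b)/2).round(4),np.linalg.norm(t-b),np.arctan2((t-b)[1],(t-b)[0]))
print('pot',pix2world('top',108,211,.04),'bottle',f(655,375,.0))
```

```text
vt [0.7063 0.063  0.001 ]
vb [0.5072 0.0472 0.001 ]
lct [0.7019 0.0835 0.0125]
lcb [0.5041 0.0662 0.0125]
rct [0.7031 0.0434 0.0125]
rcb [0.5085 0.0255 0.0125]
rot [ 0.7066 -0.0061  0.    ]
rob [ 0.5128 -0.0223  0.    ]
lob [0.5046 0.1132 0.    ]
len 0.1997629476865982
vt 0.07916702779558879
lct 0.08739691387938776
rct 0.0916033279716278
rot 0.08323269800818325
cyl [0.6559 0.1846 0.025 ] [0.5039 0.1897 0.025 ] [0.5799 0.1871 0.025 ] 0.15207053062638962 -0.033588860594814814
pot [0.5262112  0.41859981 0.04      ] bottle [ 0.59191057 -0.11918938  0.        ]
```

```bash
cat >> h.py <<'E'
O=np.array([.6167,.0558]);YAW=.085
def st(p):
    d=np.array(p)[:2]-O;c,s=np.cos(YAW),np.sin(YAW);return np.array([c*d[0]+s*d[1],-s*d[0]+c*d[1]])
def rep():
    from scipy.spatial.transform import Rotation as R
    s=sense();m=R.from_quat(s['tool_rot']).as_matrix();print('t',round(s['t'],2),'stand xy',st(s['tcp_pos']).round(4),'z',s['tcp_pos'][2].round(4),'tooly yaw-YAW',round(np.arctan2(m[1,1],m[0,1])-YAW,4),'toolz',m[:,2].round(3),'F',np.round(s['force'],1),'gap',round(s['finger_gap'],2))
E
python3 -m handwheel '[[[0,0,10.4,0,0,0,1],[0,0,10.4,0,0,0,1],[0,0,10.4,0,0,0,1],[0,0,10.4,0,0,0,1],[0,0,10.4,0,0,0,1],[0,0,10.4,0,0,0,1],[0,0,0,-0.029,0.025,0,1],[0,0,0,-0.029,0.025,0,1],[0,0,0,-0.029,0.025,0,1],[0,0,0,-0.029,0.025,0,1],[0,0,0,-0.029,0.025,0,1],[0,0,0,-0.029,0.025,0,1],[0,0,0,-0.029,0.025,0,1],[0,0,0,-0.029,0.025,0,1],[0,0,0,-0.029,0.025,0,1],[0,0,0,-0.029,0.025,0,1],[0,0,0,-0.029,0.025,0,1],[0,0,0,-0.029,0.025,0,1],[0,0,0,0,0,0,1]]]'
python3 -c "from h import *;rep();save('wrist','w1.png')"
```

```text
t: 2.48
tcp_pos: [0.5721, 0.2524, 0.2307]
tool_rot: [0.678, 0.735, -0.0, 0.0]
force: [-0.4, 0.5, 0.1]
finger_gap: 1.001
gripper_force: 0.0
t 2.48 stand xy [-0.0277  0.1996] z 0.2307 tooly yaw-YAW -0.0048 toolz [ 0.    -0.001 -1.   ] F [-0.4  0.5  0.1] gap 1.0
```

View pics/w1.png

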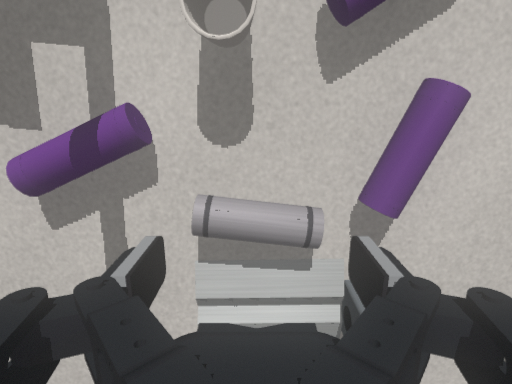

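The wrist view shows the cylinder axis running from (194,214) to (321,227), with the outer ramp edge at row 264 and the crest near row 298. I'll turn these into positions.

```bash
cat >> h.py <<'E'
def wpix(u,v,z):
    from scipy.spatial.transform import Rotation as R
    s=sense();p=camera_params('wrist');M=np.array(p['mount']);m=R.from_quat(s['tool_rot']).as_matrix()
    d=m@M[:3,:3]@np.array([(u-p['cx'])/p['fx'],(v-p['cy'])/p['fy'],1]);c=np.array(s['tcp_pos'])+m@M[:3,3]
    return c+d*(z-c[2])/d[2]
E
python3 - <<'E'
from h import *
for n,a in dict(cl=(194,214,.025),cr=(321,227,.025),edgeL=(197,264,0),edgeR=(340,262,0),crL=(197,298,.0125),crR=(342,296,.0125)).items(): print(n,wpix(*a).round(4),st(wpix(*a)).round(4))
E
```

```text
cl [0.5005 0.1905 0.025 ] [-0.1043  0.1441]
cr [0.6548 0.1864 0.025 ] [0.049  0.1269]
edgeL [0.5019 0.1104 0.    ] [-0.1097  0.0641]
edgeR [0.6934 0.1291 0.    ] [0.0827 0.0665]
crL [0.5057 0.0668 0.0125] [-0.1097  0.0204]
crR [0.6994 0.0858 0.0125] [0.085  0.0229]
```

```bash
python3 -m handwheel '[[[0,0,0,0,0,0.035,1],[0,0,0,0,0,0.035,1],[0,0,0,0,0,0.035,1],[0,0,0,0,0,0.035,1],[0,0,0,0,0,0.035,1],[0,0,0,0,0,0.03,1],[0,0,0,0,0,0.02,1],[0,0,0,-0.004,0,0,1],[0,0,0,-0.005,0,0,1],[0,0,0,-0.005,0,0,1],[0,0,0,-0.005,0,0,1],[0,0,0,-0.005,0,0,1],[0,0,0,-0.005,0,0,1],[0,0,0,-0.005,0,0,1],[0,0,0,0,0,0,1]]]'
python3 -c "from h import *;rep();save('wrist','w2.png');save('top','t2.png')"
```

```text
t: 4.4
tcp_pos: [0.5731, 0.2202, 0.0062]
tool_rot: [0.677, 0.736, -0.0, -0.0]
force: [-0.4, -0.8, 0.3]
finger_gap: 1.0
gripper_force: 0.0
t 4.4 stand xy [-0.0295  0.1675] z 0.0062 tooly yaw-YAW -0.0016 toolz [-0. -0. -1.] F [-0.4 -0.8  0.3] gap 1.0
```

View pics/w2.png

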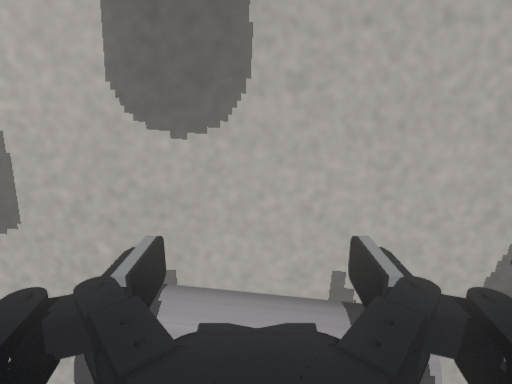

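The fingers are just behind the cylinder (axis near row 310), so I'll roll it slowly.

```bash
python3 -m handwheel '[[[0,0,0,-0.004,0,0,1],[0,0,0,-0.004,0,0,1],[0,0,0,-0.004,0,0,1],[0,0,0,-0.004,0,0,1],[0,0,0,-0.004,0,0,1],[0,0,0,-0.004,0,0,1],[0,0,0,-0.004,0,0,1],[0,0,0,-0.004,0,0,1],[0,0,0,-0.004,0,0,1],[0,0,0,-0.004,0,0,1],[0,0,0,-0.004,0,0,1],[0,0,0,-0.004,0,0,1],[0,0,0,-0.004,0,0,1],[0,0,0,-0.004,0,0,1]]]'
python3 -c "from h import *;rep();cv2.imwrite('pics/t3.png',cv2.convertScaleAbs(cv2.resize(save('top','t3f.png')[115:235,175:335,::-1],None,fx=5,fy=5,interpolation=2),alpha=1.5))"
```

```text
t: 6.25
tcp_pos: [0.5777, 0.1647, 0.0063]
tool_rot: [0.677, 0.736, 0.0, -0.0]
force: [0.0, 0.6, 1.4]
finger_gap: 0.997
gripper_force: 0.4
t 6.25 stand xy [-0.0296  0.1118] z 0.0063 tooly yaw-YAW -0.0011 toolz [-0.  0. -1.] F [0.  0.6 1.4] gap 1.0
```

View pics/t3.png

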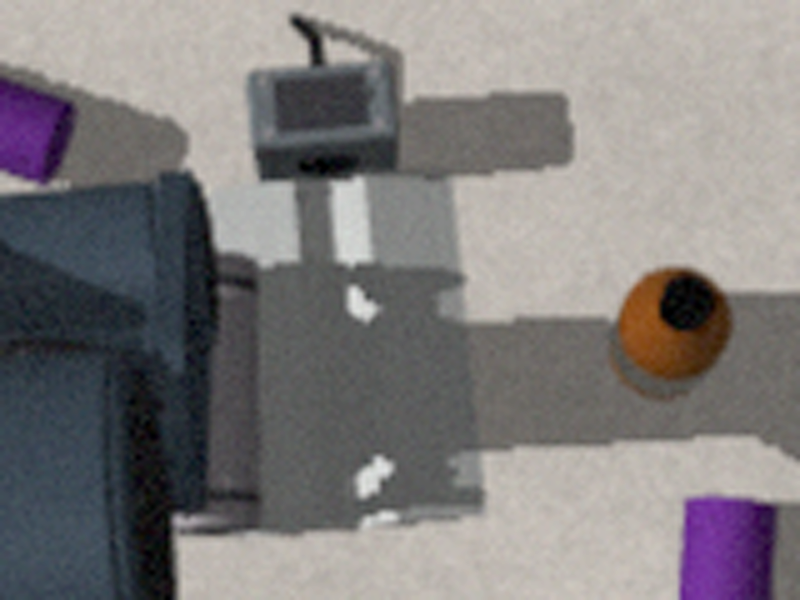

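The front edge is at column 258 and still yawed about -0.08 rad relative to the stand. The -x end is level with the sheet's end (row 528). The ramp and the second finger should square it up, so I'll keep pushing.

```bash
python3 -m handwheel '[[[0,0,0,-0.004,0,0,1],[0,0,0,-0.004,0,0,1],[0,0,0,-0.004,0,0,1],[0,0,0,-0.004,0,0,1],[0,0,0,-0.004,0,0,1],[0,0,0,-0.003,0,0,1],[0,0,0,-0.003,0,0,1],[0,0,0,-0.003,0,0,1],[0,0,0,-0.003,0,0,1],[0,0,0,-0.003,0,0,1]]]'
python3 -c "from h import *;rep();cv2.imwrite('pics/t4.png',cv2.convertScaleAbs(cv2.resize(save('top','t4f.png')[115:235,175:335,::-1],None,fx=5,fy=5,interpolation=2),alpha=1.8))"
```

```text
t: 7.55
tcp_pos: [0.5807, 0.1298, 0.0063]
tool_rot: [0.677, 0.736, -0.0, -0.0]
force: [0.3, 1.3, 1.0]
finger_gap: 1.001
gripper_force: 1.1
t 7.55 stand xy [-0.0296  0.0768] z 0.0063 tooly yaw-YAW -0.001 toolz [-0. -0. -1.] F [0.3 1.3 1. ] gap 1.0
```

View pics/t4.png

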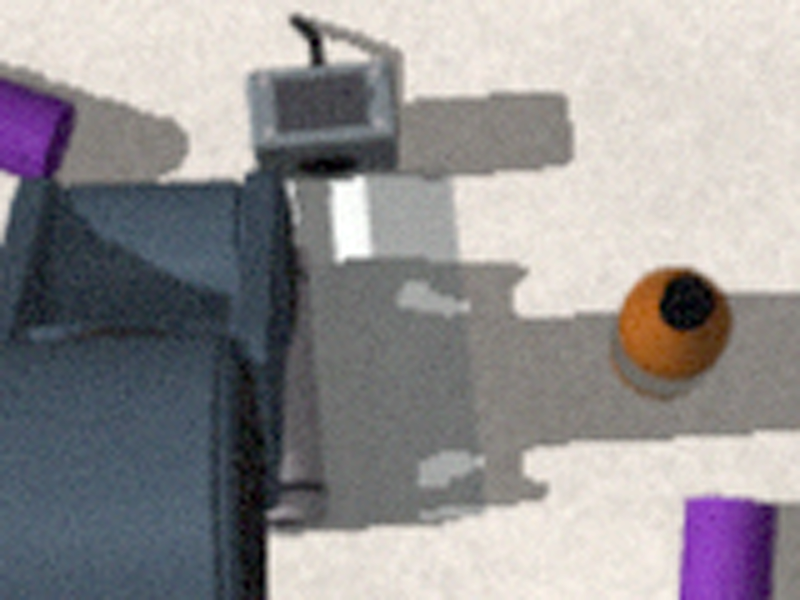

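It's now parallel to the V (front edge (303,270)–(325,510)) and on the ramp. I'll push on over the crest.

```bash
python3 -m handwheel '[[[0,0,0,-0.003,0,0,1],[0,0,0,-0.003,0,0,1],[0,0,0,-0.003,0,0,1],[0,0,0,-0.003,0,0,1],[0,0,0,-0.003,0,0,1],[0,0,0,-0.003,0,0,1],[0,0,0,-0.003,0,0,1],[0,0,0,-0.003,0,0,1],[0,0,0,-0.003,0,0,1],[0,0,0,0,0,0,1],[0,0,0,0,0,0,1],[0,0,0,0,0,0,1]]]'
python3 -c "from h import *;rep();cv2.imwrite('pics/t5.png',cv2.convertScaleAbs(cv2.resize(save('top','t5f.png')[115:235,175:335,::-1],None,fx=5,fy=5,interpolation=2),alpha=1.8))"
```

```text
t: 9.1
tcp_pos: [0.5829, 0.1032, 0.0063]
tool_rot: [0.677, 0.736, 0.0, 0.0]
force: [0.5, 0.7, -0.7]
finger_gap: 1.001
gripper_force: 0.0
t 9.1 stand xy [-0.0296  0.0501] z 0.0063 tooly yaw-YAW -0.0009 toolz [ 0.  0. -1.] F [ 0.5  0.7 -0.7] gap 1.0
```

View pics/t5.png

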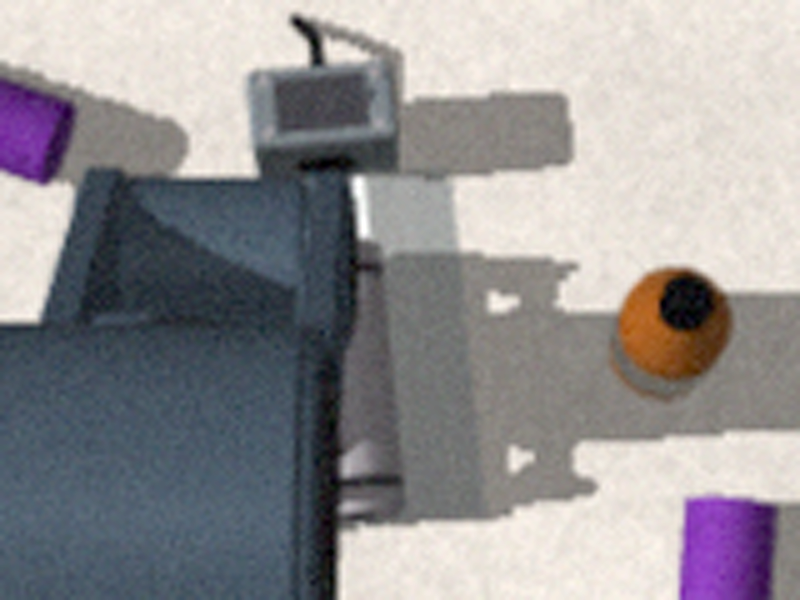

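The cylinder lies in the V, with its -x end at row 518. I'll retreat, shut the fingers and go behind the -x end.

```bash
python3 -m handwheel '[[[0,0,0,0.015,0,0,1],[0,0,0,0.015,0,0,1],[0,0,0,0,0,-0.03,1],[0,0,0,0,0,-0.04,0],[0,0,0,0,0,-0.03,0],[0,0,0,-0.02,-0.03,0,0],[0,0,0,-0.02,-0.03,0,0],[0,0,0,-0.02,-0.03,0,0],[0,0,0,-0.02,-0.03,0,0],[0,0,0,0,-0.005,0,0],[0,0,0,0,0,0,0],[0,0,0,0,0,0.03,0],[0,0,0,0,0,0.03,0],[0,0,0,0,0,0.024,0],[0,0,0,0,0,0,0]]]'
python3 -c "from h import *;rep();cv2.imwrite('pics/t6.png',cv2.convertScaleAbs(cv2.resize(save('top','t6f.png')[115:235,175:335,::-1],None,fx=5,fy=5,interpolation=2),alpha=1.8))"
```

```text
t: 11.02
tcp_pos: [0.463, 0.0436, 0.0209]
tool_rot: [0.676, 0.737, -0.0, -0.001]
force: [0.0, -0.2, 0.2]
finger_gap: -0.002
gripper_force: 0.0
t 11.03 stand xy [-0.1542  0.0009] z 0.0209 tooly yaw-YAW 0.0001 toolz [-0.002  0.    -1.   ] F [ 0.  -0.2  0.2] gap -0.0
```

View pics/t6.png

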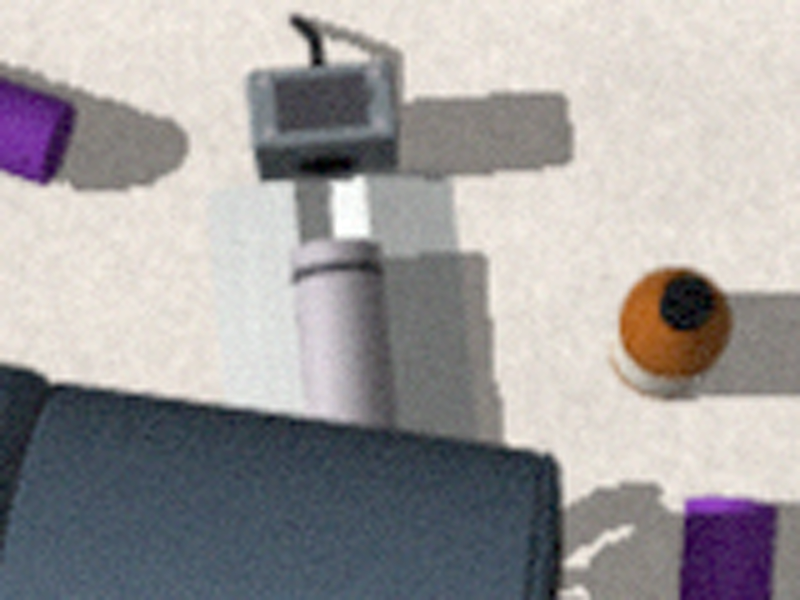

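The cylinder is centred in the V with its +x end at row 240, about 50 mm short of the block. I'll push it lengthwise, slowly at the end.

```bash
python3 -m handwheel '[[[0,0,0,0,0.005,0,0],[0,0,0,0,0.005,0,0],[0,0,0,0,0.005,0,0],[0,0,0,0,0.005,0,0],[0,0,0,0,0.005,0,0],[0,0,0,0,0.005,0,0],[0,0,0,0,0.004,0,0],[0,0,0,0,0.004,0,0],[0,0,0,0,0.004,0,0],[0,0,0,0,0.004,0,0],[0,0,0,0,0.004,0,0],[0,0,0,0,0.004,0,0],[0,0,0,0,0.004,0,0],[0,0,0,0,0.004,0,0],[0,0,0,0,0.003,0,0],[0,0,0,0,0.003,0,0],[0,0,0,0,0,0,0]]]'
python3 -c "from h import *;rep();cv2.imwrite('pics/t7.png',cv2.convertScaleAbs(cv2.resize(save('top','t7f.png')[115:235,175:335,::-1],None,fx=5,fy=5,interpolation=2),alpha=1.8))"
```

```text
t: 13.2
tcp_pos: [0.531, 0.0485, 0.0224]
tool_rot: [0.677, 0.736, 0.0, 0.001]
force: [-0.4, -0.4, -0.0]
finger_gap: -0.002
gripper_force: 0.1
t 13.2 stand xy [-0.086 -0.   ] z 0.0224 tooly yaw-YAW -0.0011 toolz [ 0.001 -0.    -1.   ] F [-0.4 -0.4 -0. ] gap -0.0
```

View pics/t7.png

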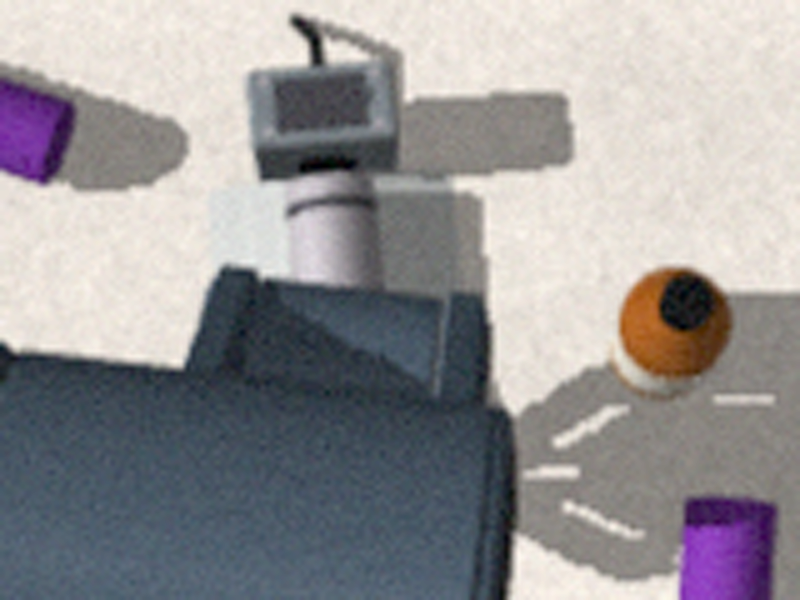

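The end is at row 172, close to the block. I'll finish in small steps and watch the force.

```bash
python3 -m handwheel '[[[0,0,0,0,0.002,0,0],[0,0,0,0,0.002,0,0],[0,0,0,0,0.002,0,0],[0,0,0,0,0.002,0,0]]]'; python3 -m handwheel '[[[0,0,0,0,0.0015,0,0],[0,0,0,0,0.001,0,0]]]';python3 -c "from h import *;rep()"
```

```text
t: 13.75
tcp_pos: [0.5383, 0.0492, 0.0223]
tool_rot: [0.677, 0.736, -0.0, -0.0]
force: [-1.6, 0.4, 1.5]
finger_gap: 0.002
gripper_force: 0.9
t: 14.0
tcp_pos: [0.5409, 0.0494, 0.0223]
tool_rot: [0.677, 0.736, -0.0, -0.0]
force: [-1.4, 0.6, 0.4]
finger_gap: -0.0
gripper_force: 0.9
t 14.0 stand xy [-0.0761  0.0001] z 0.0223 tooly yaw-YAW -0.001 toolz [-0.  0. -1.] F [-1.4  0.6  0.4] gap -0.0
```

```bash
python3 -m handwheel '[[[0,0,0,0,0.001,0,0],[0,0,0,0,0.001,0,0]]]'; python3 -m handwheel '[[[0,0,0,0,0.001,0,0],[0,0,0,0,0.001,0,0]]]'
```

```text
t: 14.25
tcp_pos: [0.5418, 0.0496, 0.0222]
tool_rot: [0.677, 0.736, -0.001, -0.001]
force: [-4.2, -0.5, 2.3]
finger_gap: -0.001
gripper_force: 2.2
t: 14.5
tcp_pos: [0.5417, 0.0497, 0.022]
tool_rot: [0.677, 0.736, -0.002, -0.002]
force: [-8.4, -2.1, 3.7]
finger_gap: 0.005
gripper_force: 3.9
```

The force is rising and the TCP has stopped at x ≈ -0.075, as predicted, so it's seated. I'll back off and take a last look.

```bash
python3 -m handwheel '[[[0,0,0,0,-0.003,0,0],[0,0,0,0,-0.005,0,0],[0,0,0,0,-0.015,0,0],[0,0,0,0,-0.03,0,0],[0,0,0,0,-0.03,-0.03,0],[0,0,0,0,0,-0.05,0],[0,0,0,0.05,0,-0.05,0],[0,0,0,0.05,0,0,0],[0,0,0,0.05,0,0,0],[0,0,0,0.05,0,0,0],[0,0,0,0,0,0,0],[0,0,0,0,0,0,0],[0,0,0,0,0,0,0]]]'
python3 -c "from h import *;rep();cv2.imwrite('pics/t8.png',cv2.convertScaleAbs(cv2.resize(save('top','t8f.png')[115:235,175:335,::-1],None,fx=5,fy=5,interpolation=2),alpha=1.8))"
```

```text
t: 16.12
tcp_pos: [0.4462, 0.2352, 0.1465]
tool_rot: [0.677, 0.736, 0.0, 0.0]
force: [-0.9, 0.1, -0.3]
finger_gap: -0.001
gripper_force: 0.0
t 16.12 stand xy [-0.1547  0.1932] z 0.1465 tooly yaw-YAW -0.0028 toolz [ 0. -0. -1.] F [-0.9  0.1 -0.3] gap -0.0
```

View pics/t8.png

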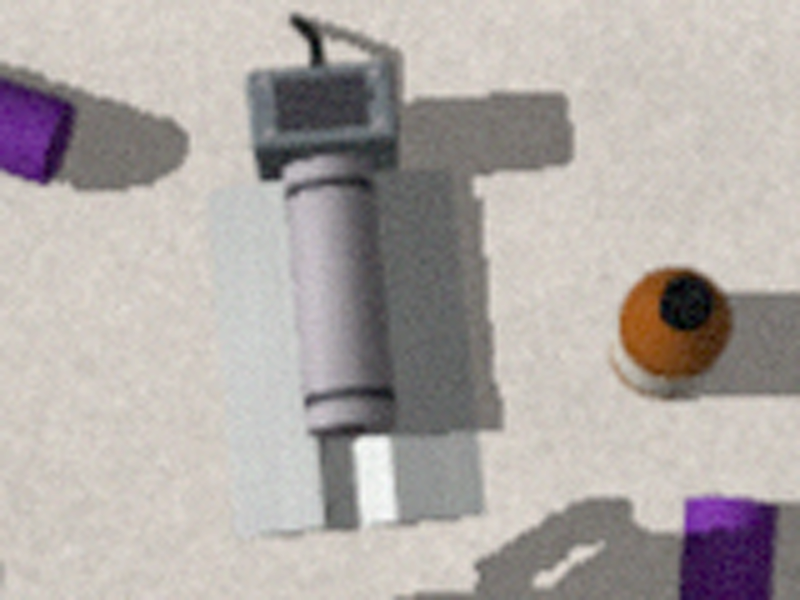

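The cylinder lies in the V with its +x end (row 155) touching the block, and its -x end is at row 432. The bottle hasn't moved.

```bash
python3 -c "from station import *;print(sign_off())"
```

```text
the job is handed in; nothing more can be done
None
```

I rolled the cylinder up the ramp into the V and pushed it against the sensor block, where it lies with the arm clear; the job is handed in at about 16 s, but sign-off gave no verdict.

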